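# Thread the lifting bar and hold the case basket level over the ultrasonic bath

## Robot

A 6-joint arm with a two-finger parallel gripper is mounted at the origin on a cart in front of the work surface, level with it; the furniture and walls round the work are solid. World frame = base frame: x ahead of the robot, y to its left, z up, the work surface at z = 0. Lengths are in m, angles in rad, forces in N, time in s.
With the tool pointing down it reaches from about 0.35 to 0.975 m from the base axis. Payload 4.9 kg.
Tool frame: the origin (TCP) lies midway between the tips of the shut fingers; the grasp point (between the pads) lies 19 mm behind it (manip.grip_point_offset is the distance from the TCP to the grasp point, in m); z points along the fingers, y is the direction in which the jaws open and shut (so a half turn about z gives the same grasp; the last joint's range is limited). The gripper opens to 85 mm and grips with 20 to 120 N. Pads are 22 mm wide; open, the fingers measure 114 mm over their backs; the gripper's body (76 mm by 85 mm) begins 54 mm behind the grasp point. The pads swing forward as they close: fully open they stand 13 mm farther back than shut.
Start: joints at [-1.238, 0.053, 1.613, -0, 1.476, -0.119], TCP at [0.273, -0.562, 0.231] pointing down, gripper open.
Joint ranges: [-3.01, 3.01], [-1.01, 2.22], [0.06, 2.58], [-1.02, 4.17], [0.09, 2.62], [-3.14, 3.14]. Speed limits (rad/s): [2.57, 2.57, 3.14, 3.14, 3.14, 3.14].

## Interface

Orientations are given as a unit quaternion [w, x, y, z].
In Python, from plant import manip gives the robot as it stands. The module is installed in compiled form; this text tells all that it offers.
- The arm moves only by the tool send_rows, never from a script. Its argument "steps" is a list of rows, each a list of 6 numbers: the shift along the tool's x, y, z in m, then the turn, a rotation vector about the tool's x, y, z in degrees. In form: [[dx, dy, dz, wx, wy, wz], ...]. A call has 1 to 8 rows; each row shifts and turns the commanded pose from where the row before left it, along the tool's axes as they then stand; what a row does not reach is not made up. A row lasts 1/8 s, in which the tool goes at most 62.5 mm and 10.7 degrees, less where a joint would pass 70% of its speed; a pose out of reach is approached as far as the arm can. A call is refused whole if a number of a shift passes 0.0625 or a number of a turn 10.7, either way. A call with a gripper value outside its range is refused whole. "grip" is the opening, from 0 (shut) to 1 (fully open), set as the call begins (left out, the last holds). The fingers move at their own pace and stop on an object; the grip force is fixed at half the most. Time passes only in rows, so rows that do not move let the fingers close. It gives the time, the measured TCP pose, the force and the opening at its end, in the units of the state.
- manip.state(): the state, without advancing time (a new reading comes with each control period).
- manip.grab_frame(name): name is "scene" or "top"; returns the picture (384x512x3 uint8, blue, green, red); there is no depth.
- manip.get_calibration(name): a dict with "K" (3x3 intrinsics, pixels), "R" (3x3) and "t" (3): a world point X has camera coordinates R X + t. Camera axes: x right, y down, z forward; pixel columns grow to the right and rows downward; lengths in m; the calibration is good to about 2 mm. A picture is of the moment at which its call begins. get_calibration takes no time and is no camera call.
- manip.job_done(): hands the job in, once; it reports no verdict.
The state is a dict: "time": time; "joint_pos": joint angles; "joint_vel": joint speeds; "joint_efforts": joint torques, N m; "tool_pos": TCP position; "tool_rot": TCP orientation; "contact_force": force on the tool from outside, world axes, zero at the start; "ft_torque": the same for the moment, N m; "gripper_width": opening from 0.0 (shut) to 1.0 (fully open).
Only numpy, scipy, OpenCV 4.12 (cv2) and the standard library are available. Lean on these libraries where they do the work, as an engineer would, in place of code of your own. Each camera call takes 0.05 s, during which the arm holds its last target.

## Task

The cleaned cartridge cases stand in the wire basket inside the drained ultrasonic bath. Pass the loose lifting bar through both eyes of the basket so that its ends stick out on either side, then lift the basket by the bar straight out of the bath, keeping it level so that the cases stay standing in their holes, and hold it still and level about 5 cm clear above the bath's rim, over the bath. Leave the other things on the desk where they are, and finish while still holding the basket by the bar in the air.

Things in the scene. Friction and masses are not known exactly. Their poses are not given: they have to be found in the camera images.
- bath: fixed ultrasonic bath, grey with a steel top, 196 long (its y) x 128 wide (x) x 105 mm high, dial and switch on its -x side. Origin: centre of its underside, on the desk; z up. Rim 105 mm above the origin; the open tank is 152 (y) x 88 mm (x), its floor 45 mm above the origin.
- basket: loose steel wire basket standing in the tank, about 6 mm of play all round; 0.34 kg +-25 %; 138 (y) x 76 (x) mm, wire walls 40 mm high (20 mm below the rim). Origin: centre of its underside, z up. At each end (y = -67 and +67 mm) an upright lug 20 mm wide ends in a ring eye; free space between the lugs. Balanced midway between the lugs; it hangs level from a bar in the eyes.
- eye_right (a point): centre of the eye at the basket's -y end, 92 mm above the basket's origin (32 mm above the bath's rim while it stands in the tank): ring 29 mm outside, 16 mm hole, 6 mm thick; hole axis = y of this frame (the basket's y)
- eye_left (a point): centre of the same eye at the basket's +y end; the two holes are in line, 134 mm apart; hole axis = y of this frame
- lifting_bar: loose straight bar, 0.13 kg, 232 mm long, lying flat and level on the desk, nose toward the bath. Along its y: round steel rod 10 mm thick from y = -62 to a bullet nose ending at +116 mm (last 12 mm tapered); from -62 to -116 mm a flat black grip 20 mm wide (x), 10 mm thick (z), too wide for the eyes. Origin: underside at mid length, 5 mm below its axis.
- bar_mid (a point): point on the bar's axis at mid length; y of this frame points along the bar to the nose
- bar_nose (a point): tip of the nose, on the bar's axis, 116 mm from bar_mid
- bar_grip (a point): middle of the flat black grip, on the bar's axis, 89 mm from bar_mid on the side away from the nose
- case_1: brass cartridge case 22 mm high and 12 mm thick, loose, standing in a 15 mm wide, 9 mm deep hole of the white plate on the basket's floor; origin: centre of its underside, z up
- case_2: brass cartridge case 21 mm high and 11 mm thick, loose, standing in a 15 mm wide, 9 mm deep hole of the white plate on the basket's floor; origin: centre of its underside, z up
- case_3: brass cartridge case 22 mm high and 12 mm thick, loose, standing in a 15 mm wide, 9 mm deep hole of the white plate on the basket's floor; origin: centre of its underside, z up
- vial_b2: small white sample vial with a blue cap, 23 mm wide, 53 mm high, at the back of the desk beside the bath, a bystander; origin: centre of its underside
- vial_c3: small white sample vial with a yellow cap, 23 mm wide, 53 mm high, a bystander; origin: centre of its underside
- dish_b: clear shallow dish, 54 mm wide, 14 mm high, a bystander; origin: centre of its underside
- wax_tin: low round tin, 56 mm wide, 20 mm high, a bystander; origin: centre of its underside
- small_vice: small steel toolmaker's vice, 48 x 130 (y) x 44 mm high, 0.62 kg, a bystander; origin: centre of its underside

How it is judged:
On the way, in this order (a step that is already met when the one before it is completed fails the run):
1. the bar passes through both eyes, while the basket still stands in the tank (x of eye_right in the frame of bar_mid between -0.006 and 0.006 m and z of eye_right in the frame of bar_mid between -0.006 and 0.006 m and y of eye_right in the frame of bar_mid between -0.066 and 0.106 m and x of eye_left in the frame of bar_mid between -0.006 and 0.006 m and z of eye_left in the frame of bar_mid between -0.006 and 0.006 m and y of eye_left in the frame of bar_mid between -0.066 and 0.106 m and z of basket in the frame of bath below 0.06 m), for 0.2 s.
2. the basket hangs on the bar, level, its underside more than 30 mm above the rim, over the bath (x of eye_right in the frame of bar_mid between -0.006 and 0.006 m and z of eye_right in the frame of bar_mid between -0.006 and 0.006 m and y of eye_right in the frame of bar_mid between -0.066 and 0.106 m and x of eye_left in the frame of bar_mid between -0.006 and 0.006 m and z of eye_left in the frame of bar_mid between -0.006 and 0.006 m and y of eye_left in the frame of bar_mid between -0.066 and 0.106 m and height (world z) of basket above 0.135 m and angle between basket's own z axis and vertical below 0.12 rad and horizontal distance between basket and bath below 0.05 m), for 0.2 s.
At the end, for the whole second after the job is handed in: Bar through both eyes (axis within 6 mm of centre) and gripped; basket hangs on it alone, underside over 30 mm above the rim, at most 50 mm off the bath's middle, tilt under 7 degrees, at rest (30 mm/s, 0.3 rad/s), touching neither bath nor robot; cases stand in their holes (all of step 2 and z of each of case_1, case_2, case_3 in the frame of basket below 0.015 m and distance between each of case_1, case_2, case_3 and basket below 0.06 m and angle between each of case_1, case_2, case_3's own z axis and vertical below 0.45 rad and linear speed of basket below 0.03 m/s and angular speed of basket below 0.3 rad/s and contact force between the fingers and lifting_bar above 2 N and contact force between basket and lifting_bar above 1.5 N and contact force between basket and the arm below 0.5 N and contact force between basket and the fingers below 0.5 N and contact force between each of basket, lifting_bar and bath below 0.2 N); the arm keeps its last pose, push and grip.
It fails at once if the basket tips by more than 20 degrees (angle between basket's own z axis and vertical above 0.35 rad).
It fails at once if the basket is lifted out of the tank without the bar through both eyes (z of basket in the frame of bath above 0.085 m and not (x of eye_right in the frame of bar_mid between -0.006 and 0.006 m and z of eye_right in the frame of bar_mid between -0.006 and 0.006 m and y of eye_right in the frame of bar_mid between -0.066 and 0.106 m and x of eye_left in the frame of bar_mid between -0.006 and 0.006 m and z of eye_left in the frame of bar_mid between -0.006 and 0.006 m and y of eye_left in the frame of bar_mid between -0.066 and 0.106 m)).
It fails at once if a case falls over or out of its hole (z of any of case_1, case_2, case_3 in the frame of basket above 0.022 m or angle between any of case_1, case_2, case_3's own z axis and vertical above 0.8 rad).
It fails at once if a bystander (vial, dish, tin or vice) is moved by more than 30 mm (distance of any of vial_b2, vial_c3, dish_b, wax_tin, small_vice from where it was at the start of the episode above 0.03 m).
It also fails if it takes over 64 s, if anything falls off the work surface, if the arm or the gripper's body presses on something with over 40 N, if the wrist force passes 120 N, or if a joint passes its speed limit or range.

## Working session

There is one attempt and no reset: what is moved stays moved. The work goes in short steps, Python scripts to look and compute and a tool call to move; the robot and the scene stay as the last step left them, time stands still between calls to the robot, and variables do not carry over. Pictures are saved under pics/ and viewed, and the job is handed in when it is done.

Besides the shell and the picture viewer there is one more tool, called after "Call:" as name(argument=value, ...) on one line, values as JSON. send_rows: Moves the arm, as the interface text tells. Its arguments: {"type":"object","properties":{"steps":{"type":"array"},"grip":{"type":"number"}},"required":["steps"]}

```bash
mkdir -p pics; python3 - <<'E'
from plant import manip
import cv2
for n in ("scene","top"):
    f=manip.grab_frame(n); cv2.imwrite(f"pics/{n}0.png",f)
    c=manip.get_calibration(n); print(n,c)
print(manip.state(), manip.grip_point_offset)
E
```

```text
scene {'K': array([[484.13100628,   0.        , 258.8767189 ],
       [  0.        , 484.13100628, 197.10645875],
       [  0.        ,   0.        ,   1.        ]]), 'R': array([[-0.78147877, -0.62373525,  0.01566131],
       [-0.36139271,  0.4320425 , -0.82627755],
       [ 0.50861208, -0.65137825, -0.56304541]]), 't': array([0.32465419, 0.32496179, 1.01376301])}
top {'K': array([[390.55559879,   0.        , 261.27269869],
       [  0.        , 390.55559879, 197.97957815],
       [  0.        ,   0.        ,   1.        ]]), 'R': array([[ 0.00826084, -0.99995305, -0.0050652 ],
       [-0.99950532, -0.00810321, -0.03038852],
       [ 0.03034605,  0.00531373, -0.99952533]]), 't': array([-0.14143023,  0.50281541,  1.04005923])}
{'time': 0.1, 'joint_pos': array([-1.23801588e+00,  5.33412642e-02,  1.61411868e+00,  9.36769081e-06,
        1.47599492e+00, -1.18987918e-01]), 'joint_vel': array([ 0.00066317, -0.00198983, -0.00221174, -0.00068118,  0.00022252,
       -0.00228209]), 'joint_efforts': array([ 7.19594791e-04, -3.94909930e+01, -3.71361959e+01, -8.99270435e-05,
        3.95462950e-03,  4.00642335e-06]), 'tool_pos': array([ 0.27267822, -0.56177375,  0.2301774 ]), 'tool_rot': array([-9.26286884e-04,  9.74596137e-01,  2.23967636e-01, -9.47063226e-05]), 'contact_force': array([-0.590587  ,  1.35695932, -0.43297563]), 'ft_torque': array([-0.04959667, -0.01877047, -0.03575151]), 'gripper_width': 0.9983011308214284} 0.0187
```

View pics/scene0.png

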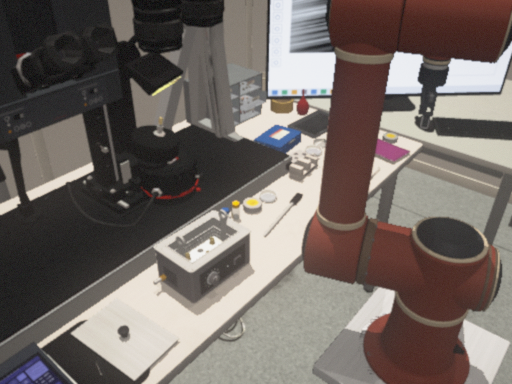

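View pics/top0.png

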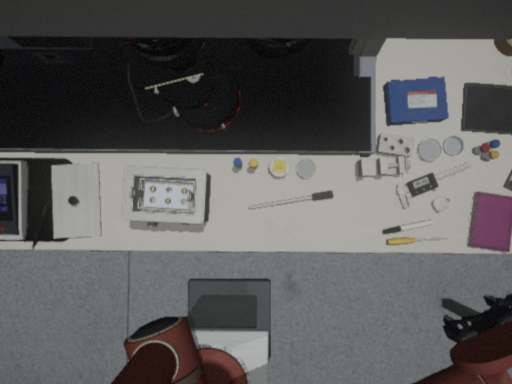

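The top view shows the bath at about (165,195), the bar from its nose at (250,207) to the grip at (332,195), and the vials, tin and dish above it. Next I'll zoom in.

```bash
python3 - <<'E'
import cv2
f=cv2.imread("pics/top0.png")
cv2.imwrite("pics/topA.png",cv2.resize(f[155:235,110:220],None,fx=7,fy=7,interpolation=cv2.INTER_CUBIC))
cv2.imwrite("pics/topB.png",cv2.resize(f[150:220,235:345],None,fx=7,fy=7,interpolation=cv2.INTER_CUBIC))
f=cv2.imread("pics/scene0.png")
cv2.imwrite("pics/scA.png",cv2.resize(f[180:300,145:315],None,fx=4.7,fy=4.7,interpolation=cv2.INTER_CUBIC))
E
```

```text
(no output)
```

View pics/topA.png

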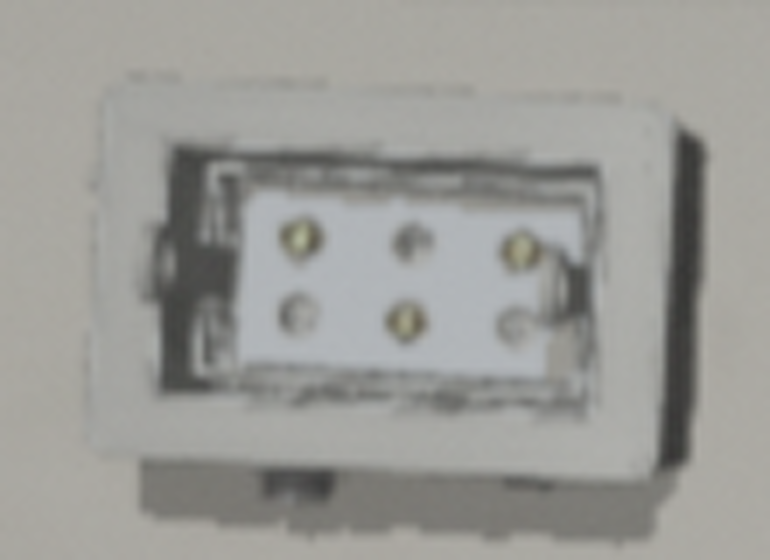

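View pics/topB.png

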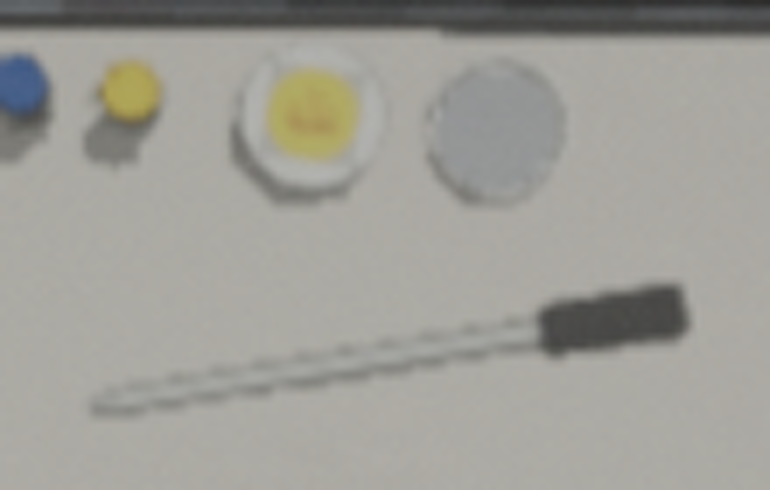

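View pics/scA.png

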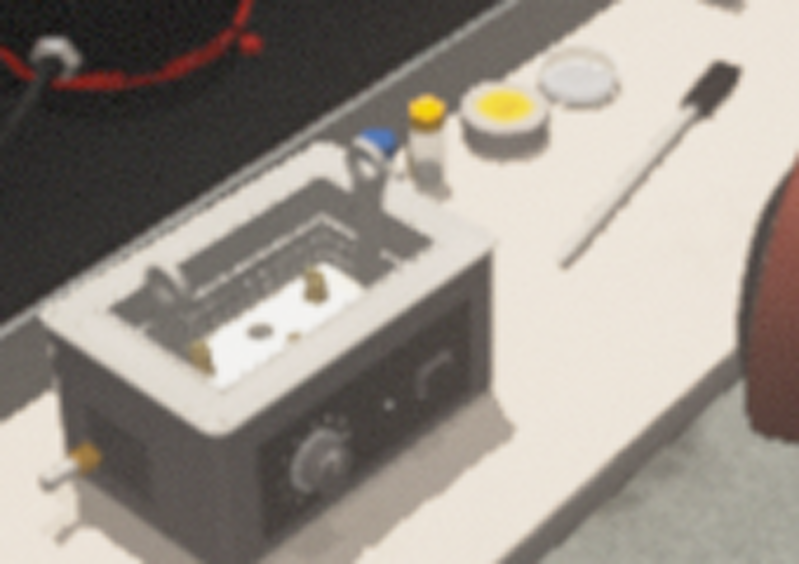

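```bash
cat > h.py <<'E'
import numpy as np
from plant import manip
C={n:manip.get_calibration(n) for n in("scene","top")}
def ray(n,u,v,z):
    c=C[n]; d=c["R"].T@np.linalg.solve(c["K"],[u,v,1.]); o=-c["R"].T@c["t"]
    return o+d*(z-o[2])/d[2]
def proj(n,X):
    c=C[n]; p=c["K"]@(c["R"]@np.array(X)+c["t"]); return p[:2]/p[2]
def tri(ut,us):
    from scipy.optimize import least_squares
    r=least_squares(lambda X:np.r_[proj("top",X)-ut,proj("scene",X)-us],[0.4,0.2,0.13]); return r.x,r.fun
def cr(u,v,x0,y0,s): return np.array([(u+.5)/s-.5+x0,(v+.5)/s-.5+y0])
E
python3 - <<'E'
from h import *
A=lambda u,v:cr(u,v,110,155,7)
B=lambda u,v:cr(u,v,235,150,7)
S=lambda u,v:cr(u,v,145,180,4.7)
P=[ray("top",*A(*p),.105) for p in [(104,80),(678,105),(658,478),(90,457)]]
P=np.array(P);print(P);print(P.mean(0), [np.linalg.norm(P[i]-P[(i+1)%4]) for i in range(4)])
print("tank",np.array([ray("top",*A(*p),.105) for p in [(172,146),(600,163),(588,412),(160,392)]]))
print("plate",np.array([ray("top",*A(*p),.06) for p in [(240,188),(585,205),(575,385),(232,368)]]))
n=ray("top",*B(90,408),.005);g=ray("top",*B(686,312),.005);print("bar",n,g,np.linalg.norm(n-g),np.degrees(np.arctan2(*(n-g)[:2][::-1])))
print("junction",ray("top",*B(541,330),.005))
n=ray("scene",*S(566,262),.005);g=ray("scene",*S(727,70),.005);print("bar sc",n,g,np.linalg.norm(n-g))
# eyes
print("R",tri(A(565,285),S(369,158)))
print("L",tri(A(157,262),S(166,287)))
print("R z.137",ray("scene",*S(369,158),.137),"L",ray("scene",*S(166,287),.137))
for nm,p in dict(vb=(22,85),vc=(130,90),tin=(312,115),dish=(497,130)).items(): print(nm,ray("top",*B(*p),.03 if nm[0]!='v' else .053))
E
```

```text
[[ 0.57640061  0.19695065  0.105     ]
 [ 0.56920756 -0.00352359  0.105     ]
 [ 0.439413    0.0017938   0.105     ]
 [ 0.44503211  0.19933638  0.105     ]]
[0.50751332 0.09863931 0.105     ] [np.float64(0.20060324910485686), np.float64(0.12990343731499346), np.float64(0.19762247998257138), np.float64(0.13139015468887746)]
tank [[0.55351528 0.17277253 0.105     ]
 [0.54875008 0.02339964 0.105     ]
 [0.46208938 0.02640895 0.105     ]
 [0.46779832 0.17539331 0.105     ]]
plate [[0.54221083 0.16260991 0.06      ]
 [0.53699768 0.03655001 0.06      ]
 [0.47138665 0.03930141 0.06      ]
 [0.47654104 0.16438406 0.06      ]]
bar [ 0.477182   -0.10033385  0.005     ] [ 0.51588707 -0.32870636  0.005     ] 0.23162919713500404 99.61920643942351
junction [ 0.50852693 -0.2731386   0.005     ]
bar sc [ 0.47618148 -0.10289242  0.005     ] [ 0.51816186 -0.32770223  0.005     ] 0.22869586684839746
R (array([0.5053562 , 0.02881079, 0.1399425 ]), array([-0.1459903 , -0.19664676,  0.25158865,  0.03649085]))
L (array([0.51192612, 0.16645674, 0.13782119]), array([-0.10791827, -0.13961876,  0.16689704,  0.03626794]))
R z.137 [0.50868062 0.02615085 0.137     ] L [0.51308116 0.16595098 0.137     ]
vb [ 0.59541317 -0.076177    0.053     ]
vc [ 0.59387315 -0.11588868  0.053     ]
tin [ 0.58777093 -0.18372344  0.03      ]
dish [ 0.58265686 -0.25320122  0.03      ]
```

The two views agree on the bar: heading about 99.8°, grip centre about (0.511,-0.302). Both eyes triangulate to z≈0.138, against 0.137 expected. I'll turn the tool first, then approach.

Call:
send_rows(steps=[[0,0,0,0,0,-10.55],[0,0,0,0,0,-10.55],[0,0,0,0,0,-10.55],[0,0,0,0,0,-10.55],[0,0,0,0,0,-10.55],[0,0,0,0,0,-10.55],[0,0,0,0,0,-10.55],[0,0,0,0,0,0]], grip=0.7)

```text
time: 1.1
tool_pos: [0.2728, -0.562, 0.2307]
tool_rot: [-0.0, 0.645, 0.764, 0.0]
contact_force: [0.5, 0.7, -0.5]
gripper_width: 0.698
```

Call:
send_rows(steps=[[0.036,0.046,0,0,0,0],[0.036,0.046,0,0,0,0],[0.036,0.046,0,0,0,0],[0.036,0.046,0,0,0,0],[0.036,0.046,0.02,0,0,0],[0.036,0.048,0.05,0,0,0],[0,0,0.05,0,0,0],[0,0,0,0,0,0]])

```text
time: 2.1
tool_pos: [0.4994, -0.3081, 0.116]
tool_rot: [-0.005, 0.645, 0.764, -0.0]
contact_force: [-0.1, 0.7, 0.5]
gripper_width: 0.699
```

```bash
cat >> h.py <<'E'
from scipy.spatial.transform import Rotation as Ro
def pose():
    s=manip.state(); q=s["tool_rot"]; R=Ro.from_quat([q[1],q[2],q[3],q[0]]).as_matrix()
    return s,s["tool_pos"],R
def rep(target=None):
    s,p,R=pose()
    print("t",s["time"],"p",p.round(4),"yaw",np.degrees(np.arctan2(R[1,0],R[0,0])).round(2),"tz",R[:,2].round(4),"F",s["contact_force"].round(1),"w",round(s["gripper_width"],3))
    if target is not None: print("tool shift",(R.T@(np.array(target)-p)).round(4))
def snap(n,fn,x0=0,y0=0,x1=512,y1=384,s=1):
    import cv2
    f=manip.grab_frame(n); cv2.imwrite("pics/%s_full.png"%fn,f); cv2.imwrite("pics/%s.png"%fn,cv2.resize(f[y0:y1,x0:x1],None,fx=s,fy=s,interpolation=cv2.INTER_CUBIC))
E
python3 - <<'E'
from h import *
rep([.5115,-.302,.08]); snap("top","a1",230,130,345,230,6); snap("scene","a2",200,150,330,280,4.5)
E
```

```text
t 2.1 p [ 0.4994 -0.3081  0.116 ] yaw 99.66 tz [-0.0084  0.0066 -0.9999] F [-0.1  0.7  0.5] w 0.699
tool shift [0.0037 0.0132 0.0359]
```

View pics/a1.png

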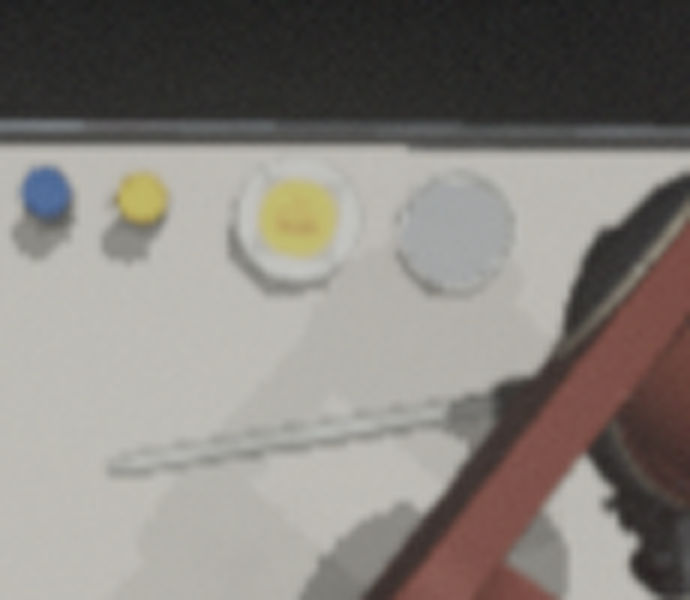

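View pics/a2.png

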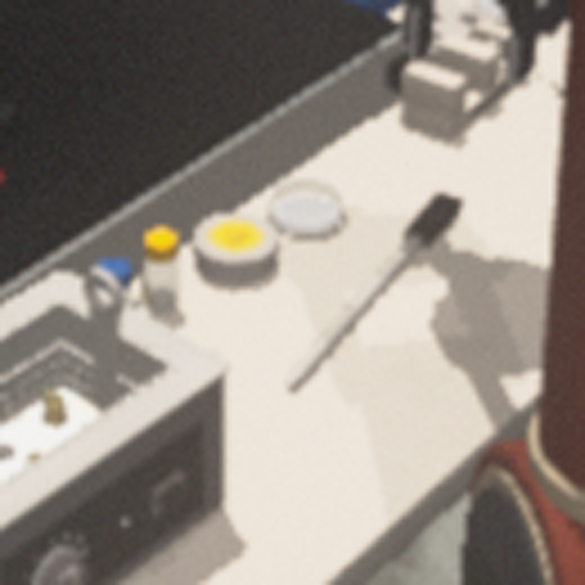

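The bar lies undisturbed and the gripper is hovering over its grip. The arm was still settling, so I'll wait a little and correct.

Call:
send_rows(steps=[[0,0,0,0,0,0],[0,0,0,0,0,0]])

```text
time: 2.45
tool_pos: [0.5029, -0.3125, 0.1238]
tool_rot: [0.002, 0.645, 0.764, 0.0]
contact_force: [0.2, -0.3, 0.5]
gripper_width: 0.699
```

```bash
python3 - <<'E'
from h import *
rep([.5115,-.302,.002]); print(proj("scene",[.4994,-.3081,.1])) 
E
```

```text
t 2.45 p [ 0.5029 -0.3125  0.1238] yaw 99.66 tz [ 0.0032 -0.0026 -1.    ] F [ 0.2 -0.3  0.5] w 0.699
tool shift [0.0093 0.0099 0.1218]
[302.80136773 172.67695466]
```

Call:
send_rows(steps=[[0.009,0.01,0.02,0,0,0],[0,0,0.025,0,0,0],[0,0,0.025,0,0,0],[0,0,0.015,0,0,0],[0,0,0,0,0,0],[0,0,0,0,0,0]], grip=0.6)

```text
time: 3.2
tool_pos: [0.5111, -0.3008, 0.0371]
tool_rot: [0.001, 0.645, 0.765, 0.0]
contact_force: [-0.3, 0.8, 0.6]
gripper_width: 0.601
```

```bash
python3 - <<'E'
from h import *
rep([.5115,-.302,.003]); snap("scene","b1",240,130,340,230,6);snap("top","b2",230,130,345,230,6)
E
```

```text
t 3.2 p [ 0.5111 -0.3008  0.0371] yaw 99.74 tz [ 1.2e-03 -8.0e-04 -1.0e+00] F [-0.3  0.8  0.6] w 0.601
tool shift [-0.0012  0.0002  0.0341]
```

View pics/b1.png

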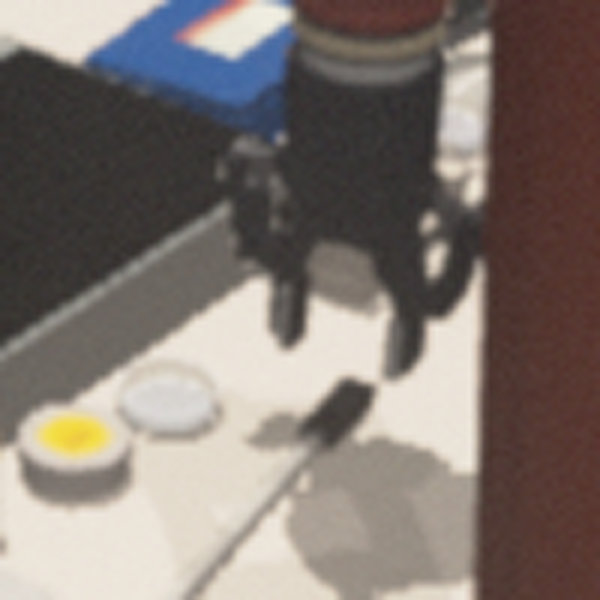

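The open fingers straddle the black grip (crop (340,410)), so I'll go down and close.

Call:
send_rows(steps=[[-0.001,0,0.015,0,0,0],[0,0,0.012,0,0,0],[0,0,0.008,0,0,0],[0,0,0,0,0,0],[0,0,0,0,0,0]])

```text
time: 3.92
tool_pos: [0.5108, -0.3016, 0.0014]
tool_rot: [0.0, 0.645, 0.765, 0.0]
contact_force: [-0.9, -0.2, -0.2]
gripper_width: 0.594
```

Call:
send_rows(steps=[[0,0,0,0,0,0],[0,0,0,0,0,0],[0,0,0,0,0,0],[0,0,0,0,0,0],[0,0,0,0,0,0],[0,0,0,0,0,0]], grip=0)

```text
time: 4.68
tool_pos: [0.5112, -0.3019, 0.0022]
tool_rot: [0.001, 0.645, 0.765, 0.0]
contact_force: [-0.2, 0.6, 4.3]
gripper_width: 0.206
```

```bash
python3 - <<'E'
from h import *
rep([.5115,-.302,.002]); snap("scene","c1",210,130,340,230,6);snap("top","c2",230,130,345,230,6)
E
```

```text
t 4.675 p [ 0.5112 -0.3019  0.0022] yaw 99.73 tz [ 1.3e-03 -8.0e-04 -1.0e+00] F [-0.2  0.6  4.3] w 0.206
tool shift [-0.0001  0.0003  0.0002]
```

View pics/c1.png

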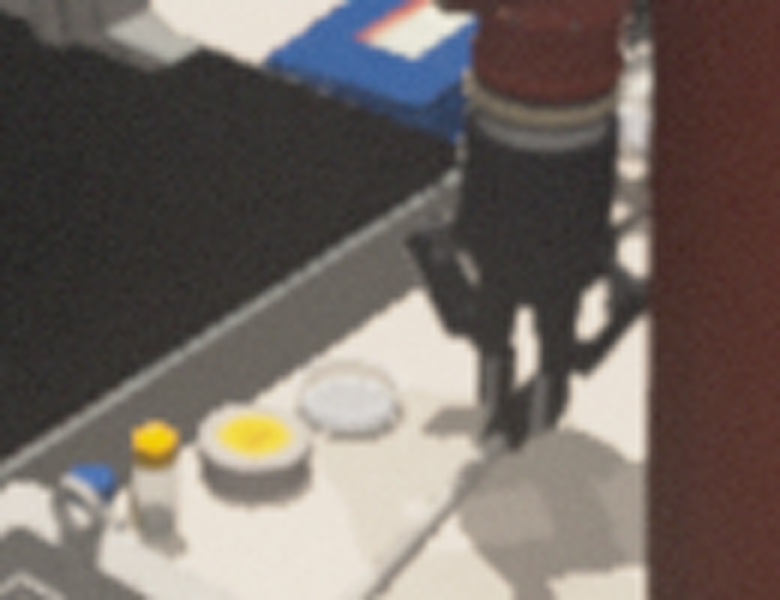

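View pics/c2.png

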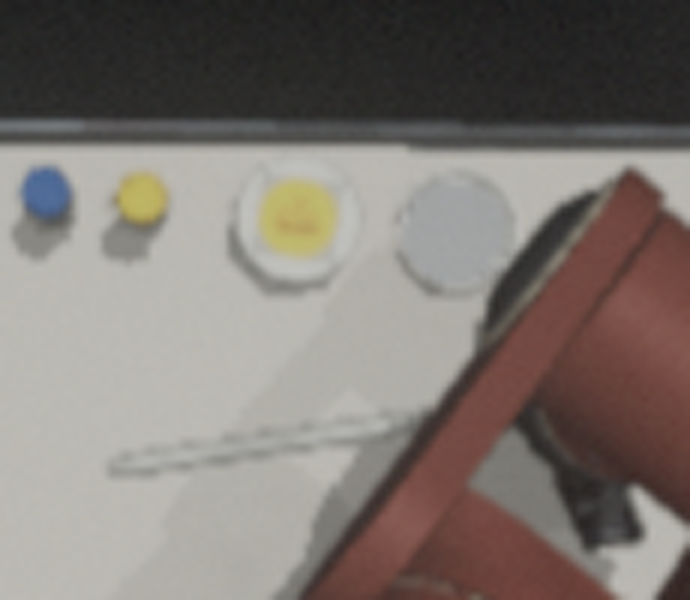

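The grip is held (width 0.206, about 18–20 mm). Next I lift, turn the bar about 12° onto the basket axis and check how much the nose sags.

Call:
send_rows(steps=[[0,0,-0.01,0,0,0],[0,0,-0.02,0,0,0],[0,0,-0.03,0,0,0],[0,0,-0.03,0,0,0],[0,0,-0.03,0,0,0],[0,0,-0.015,0,0,0],[0,0,0,0,0,4],[0,0,0,0,0,4]])

```text
time: 5.78
tool_pos: [0.5103, -0.3013, 0.1364]
tool_rot: [-0.0, 0.697, 0.717, -0.0]
contact_force: [1.1, 0.1, -1.2]
gripper_width: 0.215
```

Call:
send_rows(steps=[[0.02,0,0,0,0,4.2],[0.03,0,0,0,0,0],[0.02,0,0,0,0,0],[0,0,0,0,0,0],[0,0,0,0,0,0],[0,0,0,0,0,0]])

```text
time: 6.52
tool_pos: [0.5122, -0.2323, 0.1364]
tool_rot: [0.0, 0.722, 0.691, -0.0]
contact_force: [0.5, 0.6, -1.5]
gripper_width: 0.211
```

```bash
python3 - <<'E'
from h import *
rep([.494,-.215,.134]); snap("scene","d1",150,150,320,270,4.7);snap("top","d2",110,150,330,240,3.6)
E
```

```text
t 6.525 p [ 0.5122 -0.2323  0.1364] yaw 87.5 tz [ 0.e+00 -3.e-04 -1.e+00] F [ 0.5  0.6 -1.5] w 0.211
tool shift [ 0.0164 -0.0189  0.0024]
```

View pics/d1.png

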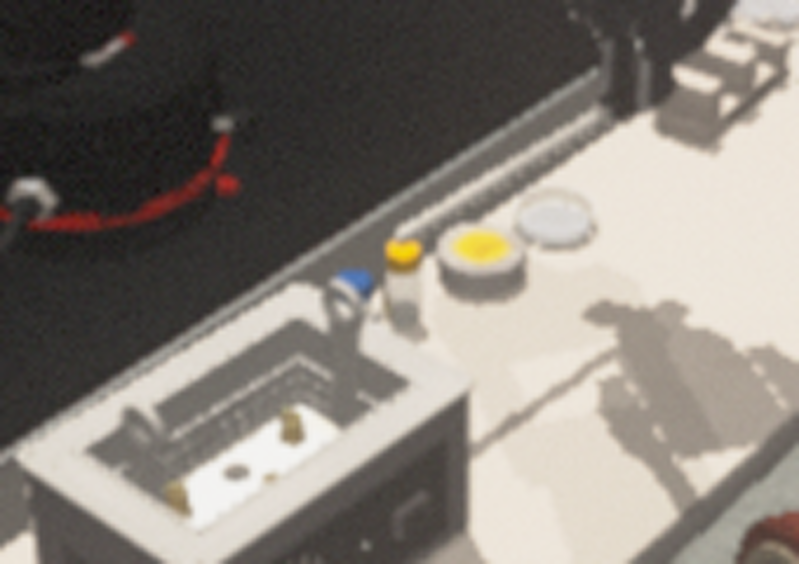

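View pics/d2.png

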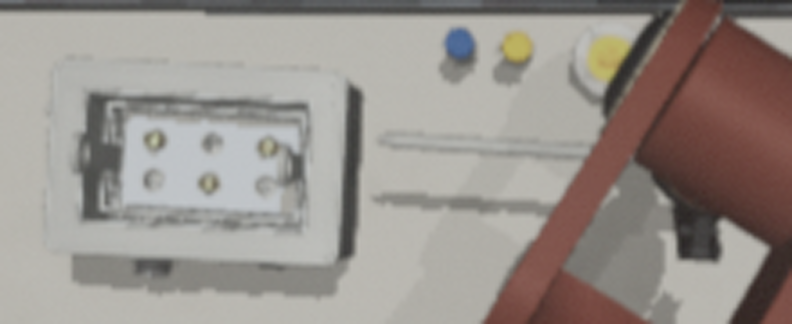

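The bar is held nearly level. Zooming tighter on the nose and eyes for a relative measurement.

```bash
python3 - <<'E'
import cv2
f=cv2.imread("pics/d1_full.png")
cv2.imwrite("pics/e1.png",cv2.resize(f[190:260,165:245],None,fx=10,fy=8.5,interpolation=cv2.INTER_CUBIC)[:, :])
cv2.imwrite("pics/e1b.png",cv2.resize(f[160:230,210:290],None,fx=8.5,fy=8.5,interpolation=cv2.INTER_CUBIC))
cv2.imwrite("pics/e1.png",cv2.resize(f[190:260,165:245],None,fx=8.5,fy=8.5,interpolation=cv2.INTER_CUBIC))
f=cv2.imread("pics/d2_full.png")
cv2.imwrite("pics/e2.png",cv2.resize(f[165:225,120:200],None,fx=9,fy=9,interpolation=cv2.INTER_CUBIC))
cv2.imwrite("pics/e2b.png",cv2.resize(f[165:225,200:280],None,fx=9,fy=9,interpolation=cv2.INTER_CUBIC))
E
```

```text
(no output)
```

View pics/e1.png

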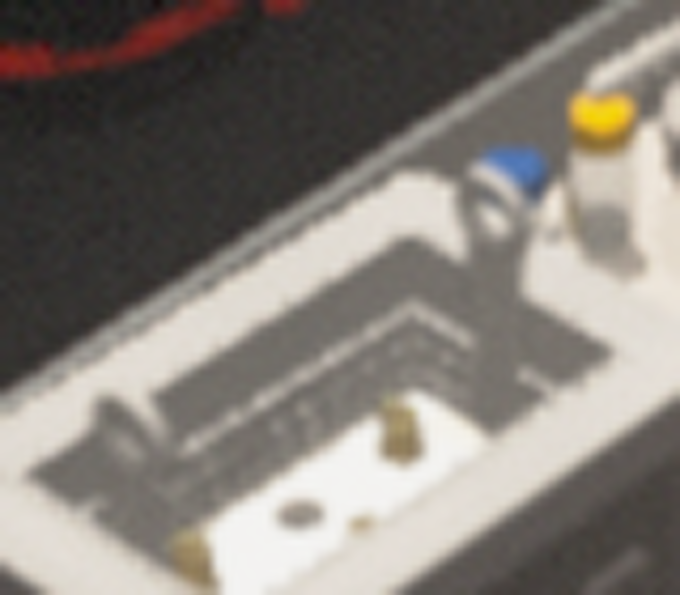

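View pics/e1b.png

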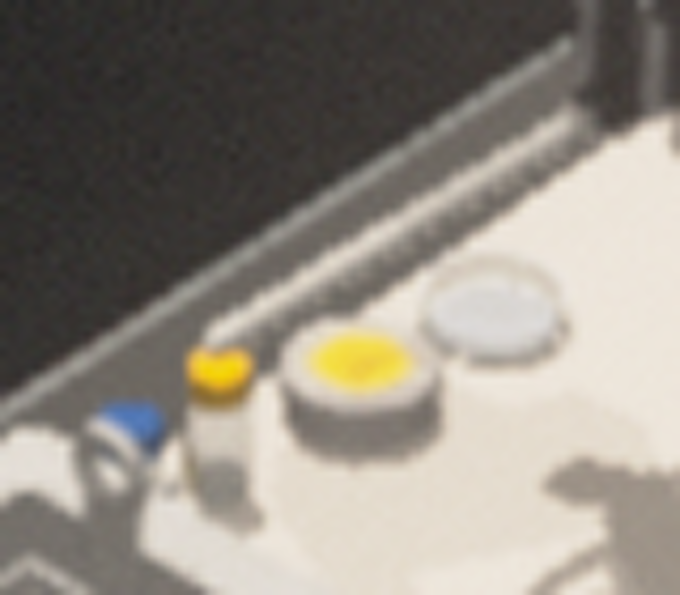

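View pics/e2.png

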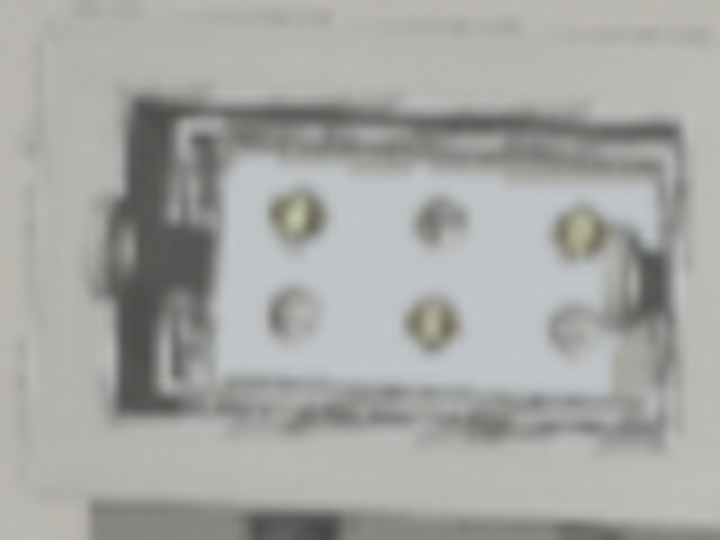

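View pics/e2b.png

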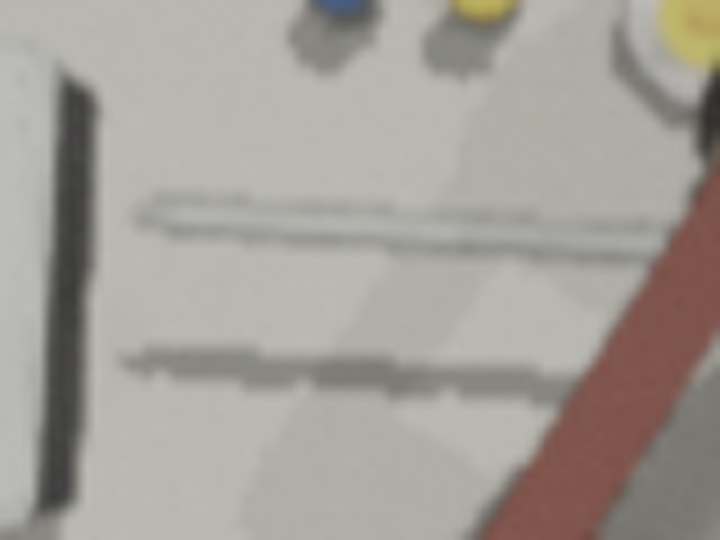

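```bash
python3 - <<'E'
from h import *
import cv2
T=lambda u,v:cr(u,v,120,165,9); T2=lambda u,v:cr(u,v,200,165,9)
S=lambda u,v:cr(u,v,165,190,8.5); S2=lambda u,v:cr(u,v,210,160,8.5)
print("nose",tri(T2(135,217),S2(207,335)))
print("eyeR",tri(T(622,275),S(492,205)))
print("eyeL",tri(T(112,247),S(130,420)))
# predicted: nose via kinematics
s,p,R=pose(); g=p+np.array([0,0,.003]); print("kin nose",g+.205*R[:,0], "px top",proj("top",g+.205*R[:,0]),"scene",proj("scene",g+.205*R[:,0]),"meas",T2(135,217),S2(207,335))
a=cv2.imread("pics/d1_full.png").astype(int);b=cv2.imread("pics/a2_full.png").astype(int)
d=np.abs(a-b).sum(2); d=np.clip(d*2,0,255).astype(np.uint8)
cv2.imwrite("pics/diff.png",cv2.resize(d[160:230,210:290],None,fx=8.5,fy=8.5,interpolation=cv2.INTER_CUBIC))
E
```

```text
nose (array([ 0.52092132, -0.0286704 ,  0.14472506]), array([-0.09122125, -0.12407337,  0.16492561,  0.02108326]))
eyeR (array([0.50527862, 0.03215947, 0.14060696]), array([-0.00831796, -0.01119376,  0.01430317,  0.00209815]))
eyeL (array([0.51214916, 0.16541799, 0.14183624]), array([-0.239781  , -0.31014366,  0.37188462,  0.08096911]))
kin nose [ 0.52108563 -0.02734195  0.13929945] px top [214.18813158 188.59424609] scene [233.70886053 200.97432973] meas [214.55555556 188.66666667] [233.91176471 198.97058824]
```

View pics/diff.png

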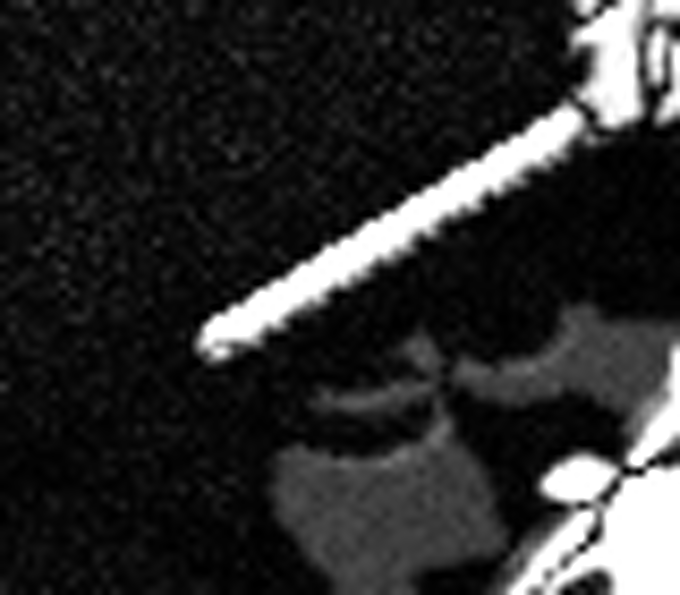

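```bash
cat >> h.py <<'E'
def rodline(img,ref,n,umin,umax,box,th):
    import cv2
    d=np.abs(img.astype(int)-ref.astype(int)).max(2)
    x0,y0,x1,y1=box
    m=(d>th); vs,us=np.nonzero(m[y0:y1,x0:x1]); us+=x0; vs+=y0
    c=np.c_[us,vs]; return c
E
python3 - <<'E'
from h import *
import cv2
s,p,R=pose()
g=p+np.array([0,0,.003])
for n,a,b,lim in(("scene","d1","a2",(.03,.18)),("top","d2","top0",(.06,.18))):
    A=cv2.imread(f"pics/{a}_full.png").astype(int)
    B=cv2.imread(f"pics/{b}_full.png" if b!="top0" else "pics/top0.png").astype(int)
    d=np.abs(A-B).sum(2).astype(float)
    for t in np.linspace(lim[0],lim[1],7):
        q=proj(n,g+t*R[:,0]); q2=proj(n,g+(t+.01)*R[:,0]); e=(q2-q)/np.linalg.norm(q2-q); nn=np.array([-e[1],e[0]])
        if nn[1]<0: nn=-nn
        k=np.arange(-8,8.01,.25)
        prof=np.mean([cv2.remap(d.astype(np.float32),(q[0]+k*nn[0]+j*e[0]).astype(np.float32)[None],(q[1]+k*nn[1]+j*e[1]).astype(np.float32)[None],1)[0] for j in(-2,-1,0,1,2)],0)
        h=prof>prof.max()*.3
        kk=k[h]; print(n,round(t,3),q.round(1),"edge",kk.min(),kk.max(),"c",(kk.min()+kk.max())/2,"max",prof.max().round())
E
```

```text
scene 0.03 [277.7 174.1] edge -3.25 1.5 c -0.875 max 132.0
scene 0.055 [271.9 177.7] edge -2.5 1.25 c -0.625 max 253.0
scene 0.08 [265.9 181.3] edge -2.75 1.25 c -0.75 max 257.0
scene 0.105 [259.8 185.1] edge -2.75 1.0 c -0.875 max 263.0
scene 0.13 [253.5 188.9] edge -2.75 1.0 c -0.875 max 299.0
scene 0.155 [247.1 192.8] edge -2.75 1.0 c -0.875 max 296.0
scene 0.18 [240.5 196.8] edge -2.75 1.25 c -0.75 max 296.0
top 0.06 [275.9 191.8] edge -8.0 8.0 c 0.0 max 221.0
top 0.08 [267.4 191.3] edge -2.5 8.0 c 2.75 max 78.0
top 0.1 [258.9 190.9] edge -2.5 8.0 c 2.75 max 60.0
top 0.12 [250.4 190.5] edge -8.0 3.0 c -2.5 max 67.0
top 0.14 [241.8 190. ] edge -8.0 8.0 c 0.0 max 42.0
top 0.16 [233.3 189.6] edge -8.0 8.0 c 0.0 max 45.0
top 0.18 [224.8 189.1] edge -8.0 8.0 c 0.0 max 43.0
```

```bash
cat > ov.py <<'E'
from h import *
import cv2,sys
OFF={"scene":np.array([-.42,-.68]),"top":np.array([0,-.3])}
def ov(n,src,out,box,s,cx,cy,yaw,z0=.045,zc=.092):
    f=cv2.imread(src); x0,y0,x1,y1=box
    im=cv2.resize(f[y0:y1,x0:x1],None,fx=s,fy=s,interpolation=cv2.INTER_CUBIC)
    a=np.radians(yaw); X=np.array([np.cos(a),np.sin(a),0]);Y=np.array([-np.sin(a),np.cos(a),0])
    for sg in(-1,1):
        c=np.array([cx,cy,z0+zc])+sg*.067*Y
        for r,off,col in((.0145,.003,(0,0,255)),(.008,.003,(0,255,0)),(.0145,-.003,(255,0,255))):
            t=np.linspace(0,2*np.pi,60)
            P=[proj(n,c+off*Y+r*(np.cos(k)*X+np.sin(k)*np.array([0,0,1])))+OFF[n] for k in t]
            P=((np.array(P)-[x0,y0]+.5)*s-.5).astype(np.int32)
            cv2.polylines(im,[P],True,col,1)
    cv2.imwrite(out,im)
E
python3 - <<'E'
from ov import *
ov("scene","pics/d1_full.png","pics/f1.png",(170,195,235,250),12,.5085,.098,-2.6)
ov("top","pics/d2_full.png","pics/f2.png",(125,175,200,215),10,.5085,.098,-2.6)
E
```

```text
(no output)
```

View pics/f1.png

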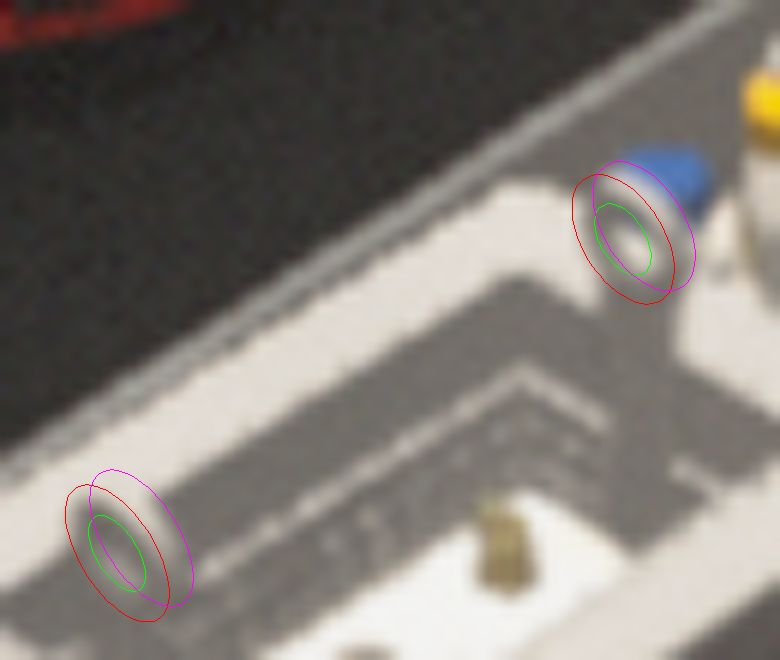

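View pics/f2.png

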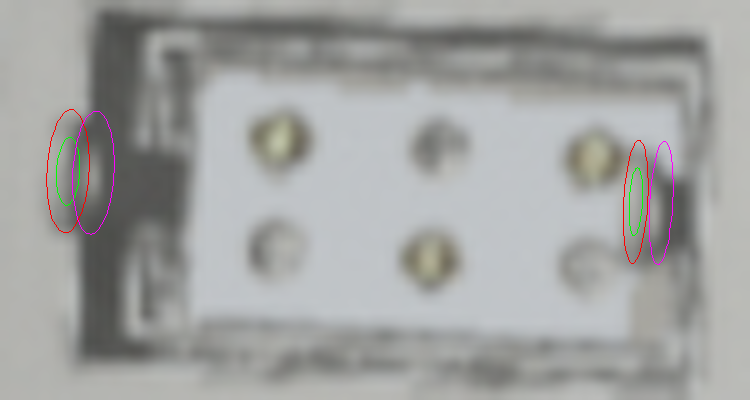

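The overlay fits the eyes, with a residual shift of about 1 mm toward -x. I take the eye line as x=0.5075+0.045(y-0.098), z=0.137, and bring the nose to about 1 cm in front of eye_right.

Call:
send_rows(steps=[[0,-0.0195,0,0,0,0],[0.015,0,0.0024,0,0,0.1],[0.015,0,0,0,0,0],[0.0145,0,0,0,0,0],[0,0,0,0,0,0],[0,0,0,0,0,0],[0,0,0,0,0,0]])

```text
time: 7.5
tool_pos: [0.4948, -0.1866, 0.134]
tool_rot: [0.0, 0.723, 0.691, -0.0]
contact_force: [-0.1, -0.6, -1.3]
gripper_width: 0.207
```

```bash
python3 - <<'E'
from ov import *
rep([.4946,-.187,.134])
snap("scene","g1");snap("top","g2")
ov("scene","pics/g1_full.png","pics/g1o.png",(170,180,235,235),12,.5075,.098,-2.6)
ov("top","pics/g2_full.png","pics/g2o.png",(125,170,205,215),9.5,.5075,.098,-2.6)
E
```

```text
t 7.5 p [ 0.4948 -0.1866  0.134 ] yaw 87.42 tz [ 2.e-04 -3.e-04 -1.e+00] F [-0.1 -0.6 -1.3] w 0.207
tool shift [-0.0004 -0.0002  0.    ]
```

View pics/g1o.png

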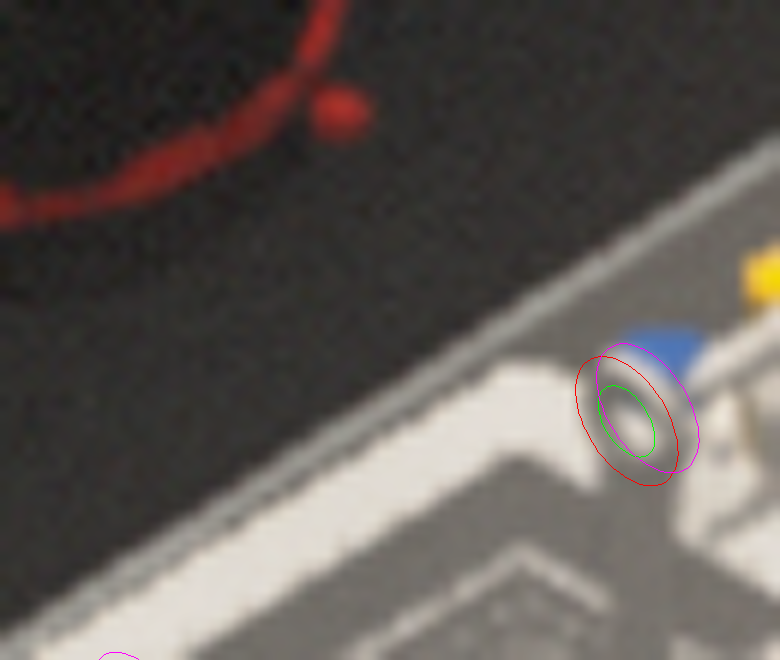

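View pics/g2o.png

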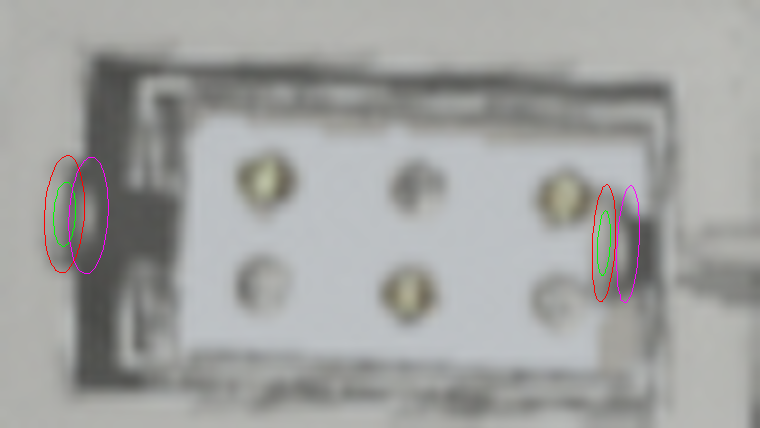

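The nose (top crop about (685,243)) points at the eye centre (620,243). I'll push through the first eye slowly and watch the force.

Call:
send_rows(steps=[[0.006,0,0,0,0,0],[0.006,0,0,0,0,0],[0.006,0,0,0,0,0],[0.006,0,0,0,0,0],[0.004,0,0,0,0,0],[0,0,0,0,0,0]])

```text
time: 8.35
tool_pos: [0.4959, -0.158, 0.1339]
tool_rot: [0.0, 0.723, 0.691, -0.0]
contact_force: [1.3, 0.6, -2.1]
gripper_width: 0.212
```

```bash
python3 - <<'E'
from ov import *
rep()
snap("scene","h1");snap("top","h2")
ov("scene","pics/h1_full.png","pics/h1o.png",(170,190,235,245),12,.5075,.098,-2.6)
f=cv2.imread("pics/h2_full.png");cv2.imwrite("pics/h2o.png",cv2.resize(f[170:215,125:205],None,fx=9.5,fy=9.5,interpolation=2))
E
```

```text
t 8.35 p [ 0.4959 -0.158   0.1339] yaw 87.47 tz [ 0.e+00 -1.e-04 -1.e+00] F [ 1.3  0.6 -2.1] w 0.212
```

View pics/h1o.png

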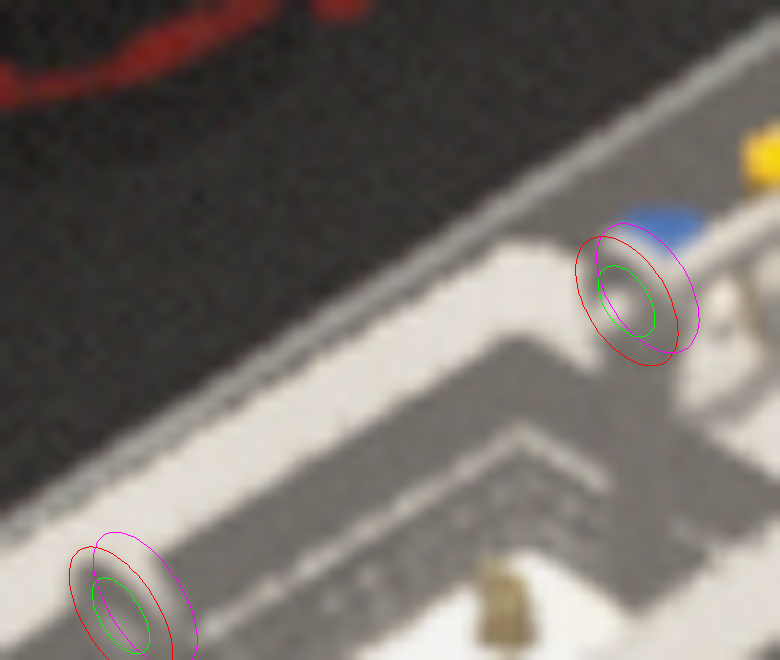

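View pics/h2o.png

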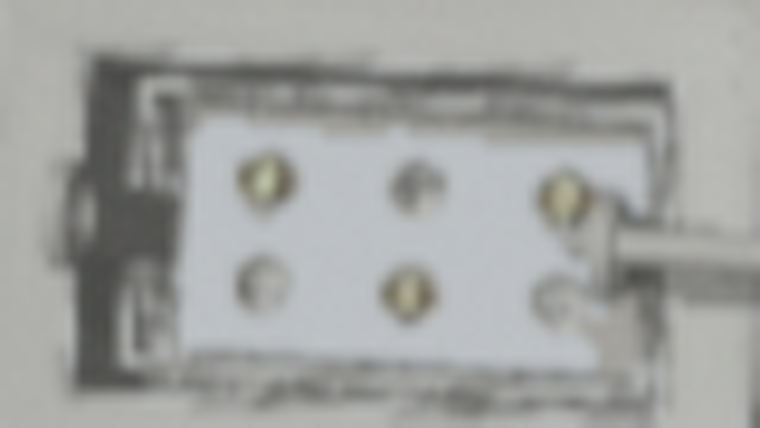

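```bash
python3 - <<'E'
import cv2,numpy as np
a=cv2.imread("pics/g1_full.png");b=cv2.imread("pics/h1_full.png")
c=lambda f,bx,s:cv2.resize(f[bx[1]:bx[3],bx[0]:bx[2]],None,fx=s,fy=s,interpolation=2)
bx=(195,190,245,235)
cv2.imwrite("pics/cmp1.png",np.hstack([c(a,bx,8),c(b,bx,8)]))
a=cv2.imread("pics/g2_full.png");b=cv2.imread("pics/h2_full.png")
bx=(170,180,220,215)
cv2.imwrite("pics/cmp2.png",np.hstack([c(a,bx,8),c(b,bx,8)]))
E
```

```text
(no output)
```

View pics/cmp1.png

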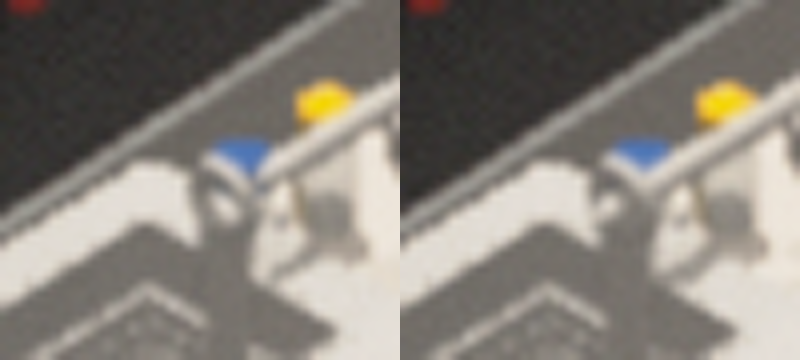

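View pics/cmp2.png

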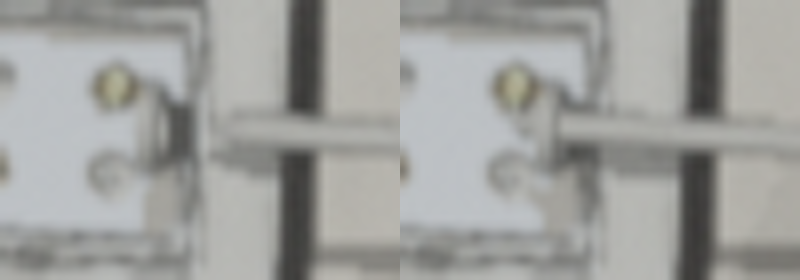

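The nose has just emerged through eye_right (top panel at (525,130)) with small forces. On to just before eye_left.

Call:
send_rows(steps=[[0.012,0,0,0,0,0],[0.012,0,0,0,0,0],[0.012,0,0,0,0,0],[0,0,0,0,0,0]])

```text
time: 8.95
tool_pos: [0.4975, -0.1213, 0.1338]
tool_rot: [-0.0, 0.722, 0.692, -0.0]
contact_force: [0.0, -1.2, -2.0]
gripper_width: 0.213
```

```bash
cat > lk.py <<'E'
from ov import *
def lk(k,cx=.5075,cy=.098,yaw=-2.6):
    rep()
    snap("scene","s"+k);snap("top","t"+k)
    c=lambda f,bx,s:cv2.resize(f[bx[1]:bx[3],bx[0]:bx[2]],None,fx=s,fy=s,interpolation=2)
    a=c(cv2.imread(f"pics/s{k}_full.png"),(165,185,240,255),7.5)
    b=c(cv2.imread(f"pics/t{k}_full.png"),(120,165,215,225),6)
    w=max(a.shape[1],b.shape[1]); a=cv2.copyMakeBorder(a,0,0,0,w-a.shape[1],0);b=cv2.copyMakeBorder(b,0,0,0,w-b.shape[1],0)
    cv2.imwrite(f"pics/lk{k}s.png",a);cv2.imwrite(f"pics/lk{k}t.png",b)
E
python3 -c "
from lk import *
lk('1')"
```

```text
t 8.95 p [ 0.4975 -0.1213  0.1338] yaw 87.53 tz [-1.e-04  0.e+00 -1.e+00] F [ 0.  -1.2 -2. ] w 0.213
```

View pics/lk1s.png

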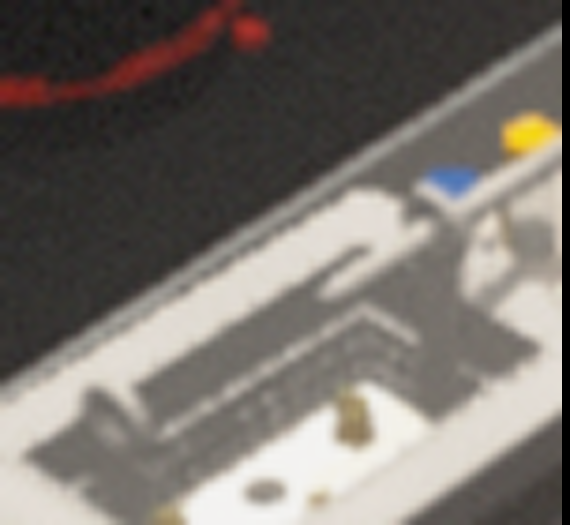

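View pics/lk1t.png

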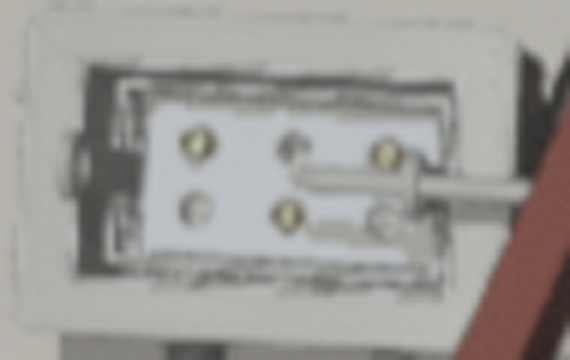

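The bar is through the first eye with its nose at top crop (297,176), heading for eye_left at (72,167). I'll continue.

Call:
send_rows(steps=[[0.015,0,0,0,0,0],[0.015,0,0,0,0,0],[0.015,0,0,0,0,0],[0.015,0,0,0,0,0],[0,0,0,0,0,0],[0,0,0,0,0,0]])

```text
time: 9.8
tool_pos: [0.5002, -0.0624, 0.134]
tool_rot: [0.0, 0.723, 0.691, -0.0]
contact_force: [0.1, -0.6, -0.3]
gripper_width: 0.206
```

```bash
python3 -c "
from lk import *
lk('2')"
```

```text
t 9.8 p [ 0.5002 -0.0624  0.134 ] yaw 87.46 tz [ 1.e-04 -4.e-04 -1.e+00] F [ 0.1 -0.6 -0.3] w 0.206
```

View pics/lk2s.png

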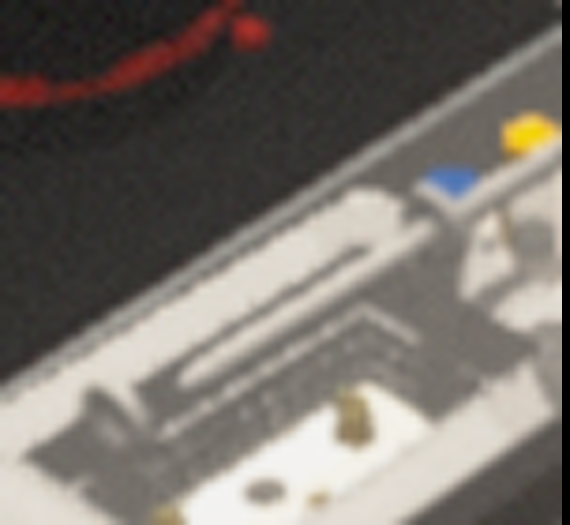

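View pics/lk2t.png

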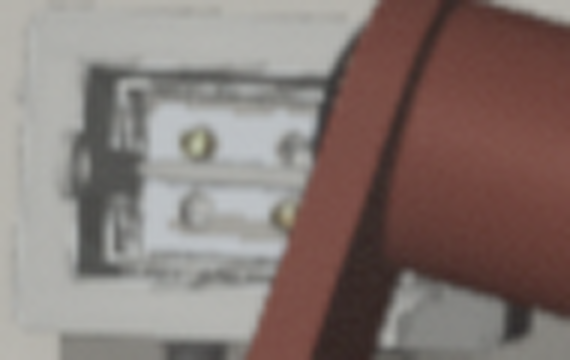

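The rod axis extrapolates onto eye_left in both views, so I'll continue through it slowly.

Call:
send_rows(steps=[[0.01,0,0,0,0,0],[0.007,0,0,0,0,0],[0.007,0,0,0,0,0],[0.007,0,0,0,0,0],[0,0,0,0,0,0]])

```text
time: 10.52
tool_pos: [0.5016, -0.0309, 0.1339]
tool_rot: [0.0, 0.722, 0.691, -0.0]
contact_force: [0.5, -0.1, -1.3]
gripper_width: 0.206
```

```bash
python3 -c "
from lk import *
lk('3')"
```

```text
t 10.525 p [ 0.5016 -0.0309  0.1339] yaw 87.49 tz [ 1.e-04 -1.e-04 -1.e+00] F [ 0.5 -0.1 -1.3] w 0.206
```

View pics/lk3s.png

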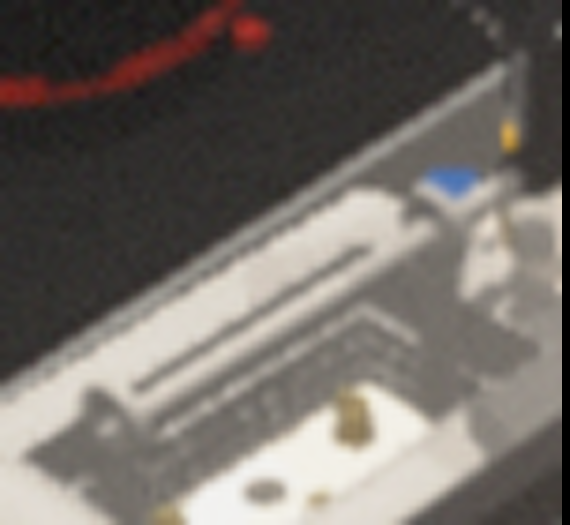

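View pics/lk3t.png

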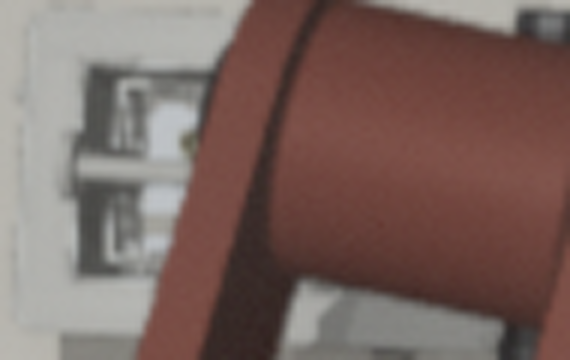

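The nose is inside eye_left (scene crop (105,425)) and forces are still small, so I'll finish the insertion.

Call:
send_rows(steps=[[0.007,0,0,0,0,0],[0.007,0,0,0,0,0],[0.007,0,0,0,0,0],[0,0,0,0,0,0],[0,0,0,0,0,0],[0,0,0,0,0,0]])

```text
time: 11.38
tool_pos: [0.5025, -0.0106, 0.1339]
tool_rot: [0.0, 0.723, 0.691, -0.0]
contact_force: [0.3, -0.8, -1.1]
gripper_width: 0.208
```

```bash
python3 -c "
from lk import *
lk('4')"
```

```text
t 11.375 p [ 0.5025 -0.0106  0.1339] yaw 87.43 tz [ 1.e-04 -1.e-04 -1.e+00] F [ 0.3 -0.8 -1.1] w 0.208
```

View pics/lk4s.png

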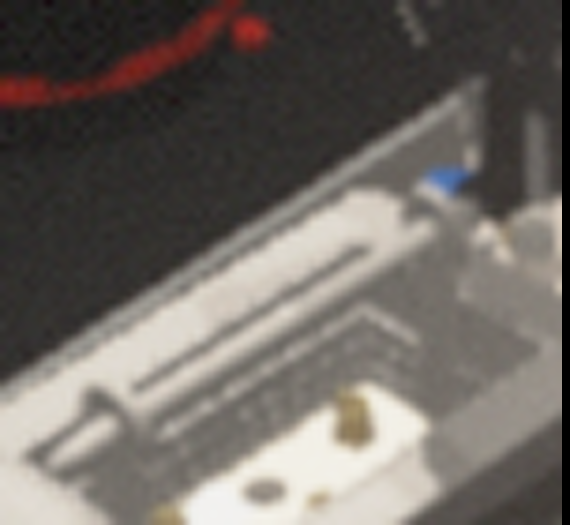

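The nose now sticks out beyond eye_left (scene crop (50,460)). Lifting from the end grip would put about 0.5 N·m on the pads. I'll rest the bar in the eyes and regrip the rod midway between the lugs, where the load balances.

Call:
send_rows(steps=[[0,0,0.001,0,0,0],[0,0,0.001,0,0,0],[0,0,0,0,0,0]])

```text
time: 11.85
tool_pos: [0.5024, -0.0105, 0.1318]
tool_rot: [-0.0, 0.723, 0.691, -0.0]
contact_force: [0.4, -0.3, -1.0]
gripper_width: 0.21
```

Call:
send_rows(steps=[[0,0,0,0,0,0],[0,0,0,0,0,0],[0,0,0,0,0,0],[0,0,0,0,0,0],[0,0,0,0,0,0]], grip=0.5)

```text
time: 12.48
tool_pos: [0.5025, -0.0104, 0.1319]
tool_rot: [0.0, 0.723, 0.691, 0.0]
contact_force: [0.3, 0.9, 0.2]
gripper_width: 0.499
```

Call:
send_rows(steps=[[0,0,-0.01,0,0,0],[0,0,-0.02,0,0,0],[0,0,-0.03,0,0,0],[0,0,0,0,0,0],[0,0,0,0,0,0],[0,0,0,0,0,0]])

```text
time: 13.22
tool_pos: [0.5017, -0.0103, 0.1904]
tool_rot: [-0.001, 0.723, 0.691, -0.001]
contact_force: [-0.5, 1.0, -0.8]
gripper_width: 0.501
```

```bash
python3 -c "
from lk import *
lk('5')
rep([.5072,.094,.194])"
```

```text
t 13.225 p [ 0.5017 -0.0103  0.1904] yaw 87.44 tz [-2.4e-03  4.0e-04 -1.0e+00] F [-0.5  1.  -0.8] w 0.501
t 13.325 p [ 0.5018 -0.0103  0.1906] yaw 87.43 tz [-2.1e-03  3.0e-04 -1.0e+00] F [0.5 0.1 0.6] w 0.502
tool shift [ 0.1045  0.0007 -0.0033]
```

View pics/lk5s.png

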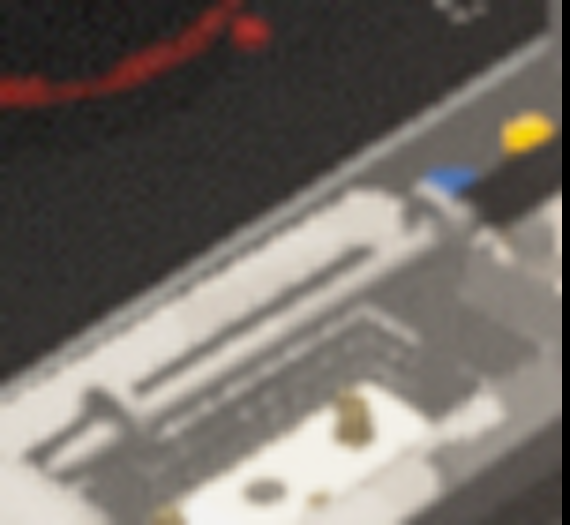

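View pics/lk5t.png

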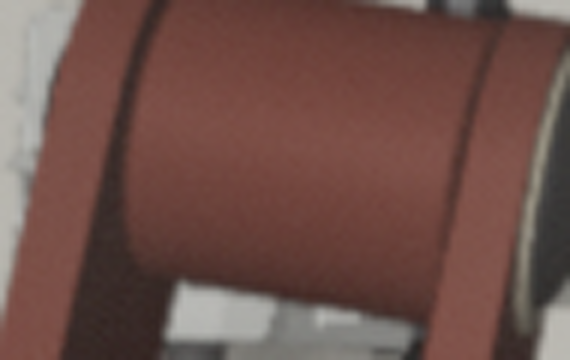

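The bar rests in both eyes. I'll move over the middle.

Call:
send_rows(steps=[[0.02,0,0,0,0,0],[0.03,0,0,0,0,0],[0.03,0,0,0,0,0],[0.0245,0.0005,0,0,0,0],[0,0,0,0,0,0],[0,0,0,0,0,0]])

```text
time: 14.08
tool_pos: [0.5074, 0.0935, 0.1914]
tool_rot: [-0.0, 0.723, 0.691, -0.0]
contact_force: [-0.3, 0.5, 0.1]
gripper_width: 0.501
```

```bash
python3 -c "
from lk import *
lk('6')
rep([.5073,.094,.116])"
```

```text
t 14.075 p [0.5074 0.0935 0.1914] yaw 87.44 tz [-8.e-04 -5.e-04 -1.e+00] F [-0.3  0.5  0.1] w 0.501
t 14.175 p [0.5076 0.0932 0.1917] yaw 87.38 tz [-4.e-04 -3.e-04 -1.e+00] F [ 1.  -0.6 -0.4] w 0.503
tool shift [ 0.0008 -0.0003  0.0757]
```

View pics/lk6s.png

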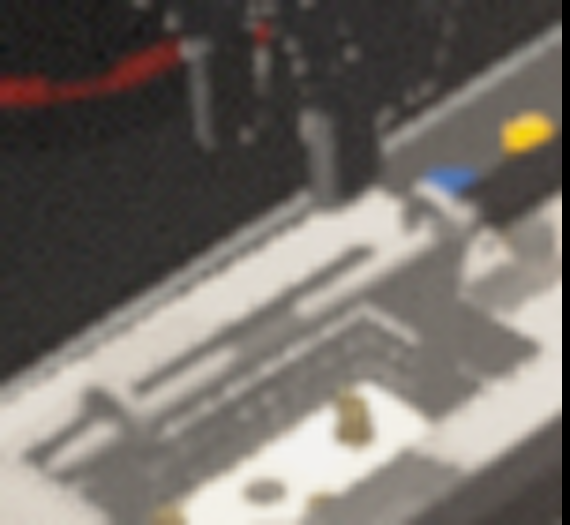

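Call:
send_rows(steps=[[0.001,0,0.015,0,0,0],[0,0,0.02,0,0,0],[0,0,0.02,0,0,0],[0,0,0.0125,0,0,0],[0,0,0.008,0,0,0],[0,0,0,0,0,0],[0,0,0,0,0,0]])

```text
time: 15.05
tool_pos: [0.5083, 0.095, 0.1171]
tool_rot: [0.0, 0.723, 0.691, 0.001]
contact_force: [0.5, -0.0, -0.0]
gripper_width: 0.504
```

```bash
python3 -c "
from lk import *
lk('7')"
```

```text
t 15.05 p [0.5083 0.095  0.1171] yaw 87.44 tz [ 1.3e-03  1.0e-04 -1.0e+00] F [ 0.5 -0.  -0. ] w 0.504
```

View pics/lk7s.png

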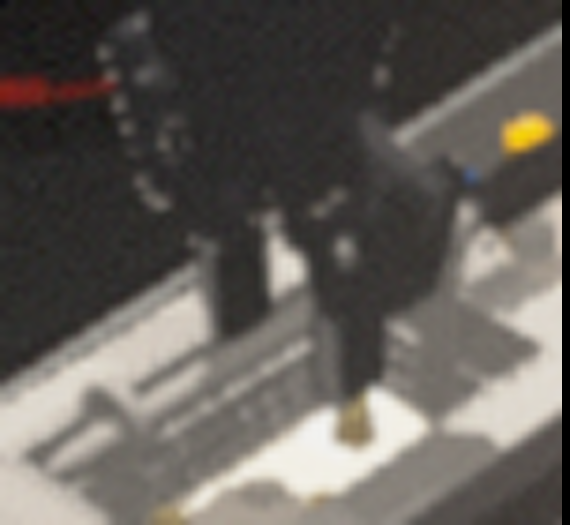

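The fingers straddle the rod midway between the eyes, clear of the basket. Closing.

Call:
send_rows(steps=[[0,-0.0005,0,0,0,0],[0,0,0,0,0,0],[0,0,0,0,0,0],[0,0,0,0,0,0],[0,0,0,0,0,0],[0,0,0,0,0,0],[0,0,0,0,0,0]], grip=0)

```text
time: 16.02
tool_pos: [0.5077, 0.0949, 0.1169]
tool_rot: [0.0, 0.723, 0.691, 0.0]
contact_force: [1.3, 0.1, 3.2]
gripper_width: 0.088
```

```bash
python3 -c "
from lk import *
lk('8')"
```

```text
t 16.025 p [0.5077 0.0949 0.1169] yaw 87.43 tz [ 0.0012  0.     -1.    ] F [1.3 0.1 3.2] w 0.088
```

View pics/lk8s.png

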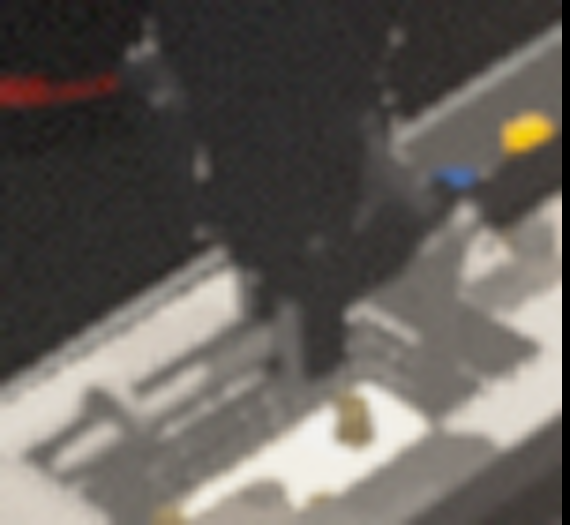

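The rod is gripped. I'll lift slowly and check early.

Call:
send_rows(steps=[[0,0,-0.003,0,0,0],[0,0,-0.002,0,0,0],[0,0,-0.002,0,0,0],[0,0,-0.003,0,0,0],[0,0,-0.004,0,0,0],[0,0,-0.004,0,0,0],[0,0,-0.002,0,0,0],[0,0,0,0,0,0]])

```text
time: 17.12
tool_pos: [0.5074, 0.095, 0.1367]
tool_rot: [0.0, 0.723, 0.691, 0.0]
contact_force: [0.0, -0.1, -5.2]
gripper_width: 0.091
```

```bash
python3 -c "
from lk import *
lk('9')"
```

```text
t 17.125 p [0.5074 0.095  0.1367] yaw 87.44 tz [ 5.e-04  1.e-04 -1.e+00] F [ 0.  -0.1 -5.2] w 0.091
```

View pics/lk9s.png

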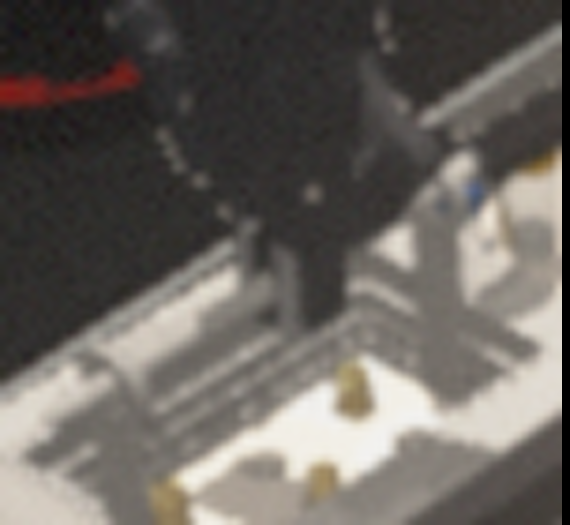

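The basket is hanging on the bar (5.2 N) and looks level, with the cases standing. I'll keep lifting gently.

Call:
send_rows(steps=[[0,0,-0.003,0,0,0],[0,0,-0.005,0,0,0],[0,0,-0.006,0,0,0],[0,0,-0.006,0,0,0],[0,0,-0.006,0,0,0],[0,0,-0.006,0,0,0],[0,0,-0.004,0,0,0],[0,0,-0.002,0,0,0]])

```text
time: 18.23
tool_pos: [0.5073, 0.095, 0.1747]
tool_rot: [0.0, 0.723, 0.691, 0.0]
contact_force: [-0.1, 0.8, -5.5]
gripper_width: 0.094
```

```bash
python3 -c "
from lk import *
lk('10')"
```

```text
t 18.225 p [0.5073 0.095  0.1747] yaw 87.44 tz [ 4.e-04 -0.e+00 -1.e+00] F [-0.1  0.8 -5.5] w 0.094
```

View pics/lk10s.png

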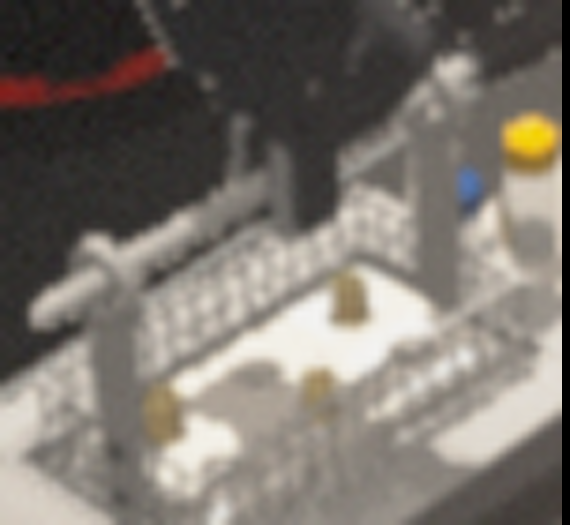

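The basket is level, all three cases are standing, and the bar passes through both eyes (nose at (45,310)). I'll raise it another 60 mm.

Call:
send_rows(steps=[[0,0,-0.004,0,0,0],[0,0,-0.006,0,0,0],[0,0,-0.006,0,0,0],[0,0,-0.006,0,0,0],[0,0,-0.006,0,0,0],[0,0,-0.006,0,0,0],[0,0,-0.005,0,0,0],[0,0,-0.004,0,0,0]])

```text
time: 19.32
tool_pos: [0.5072, 0.095, 0.2178]
tool_rot: [0.0, 0.723, 0.691, 0.0]
contact_force: [0.8, -0.3, -4.6]
gripper_width: 0.091
```

Call:
send_rows(steps=[[0,0,-0.005,0,0,0],[0,0,-0.005,0,0,0],[0,0,-0.004,0,0,0],[0,0,-0.003,0,0,0],[0,0,-0.001,0,0,0],[0,0,0,0,0,0],[0,0,0,0,0,0],[0,0,0,0,0,0]])

```text
time: 20.32
tool_pos: [0.5071, 0.0949, 0.2352]
tool_rot: [-0.0, 0.723, 0.691, -0.0]
contact_force: [0.0, -0.4, -5.4]
gripper_width: 0.092
```

Call:
send_rows(steps=[[0,0,0,0,0,0],[0,0,0,0,0,0],[0,0,0,0,0,0],[0,0,0,0,0,0],[0,0,0,0,0,0],[0,0,0,0,0,0],[0,0,0,0,0,0],[0,0,0,0,0,0]])

```text
time: 21.32
tool_pos: [0.5072, 0.095, 0.2354]
tool_rot: [-0.0, 0.723, 0.691, 0.0]
contact_force: [-0.4, 0.5, -5.5]
gripper_width: 0.089
```

```bash
python3 - <<'E'
from h import *
rep(); snap("scene","z1",130,130,260,260,4.6); snap("top","z2",90,130,230,240,5)
rep(); snap("scene","z3",130,130,260,260,4.6)
import cv2
a=cv2.imread("pics/z1_full.png").astype(int);b=cv2.imread("pics/z3_full.png").astype(int);print("change",np.abs(a-b)[130:260,130:260].mean(),np.abs(a-b)[0:60].mean())
E
```

```text
t 21.325 p [0.5072 0.095  0.2354] yaw 87.44 tz [-0.  0. -1.] F [-0.4  0.5 -5.5] w 0.089
t 21.425 p [0.5072 0.095  0.2354] yaw 87.44 tz [ 0.  0. -1.] F [-0.1 -0.4 -5.1] w 0.093
change 2.2682445759368837 2.435188802083333
```

View pics/z1.png

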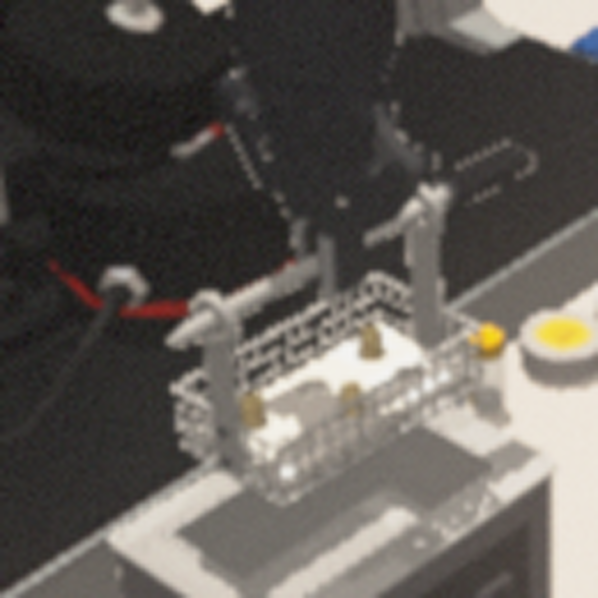

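View pics/z2_full.png

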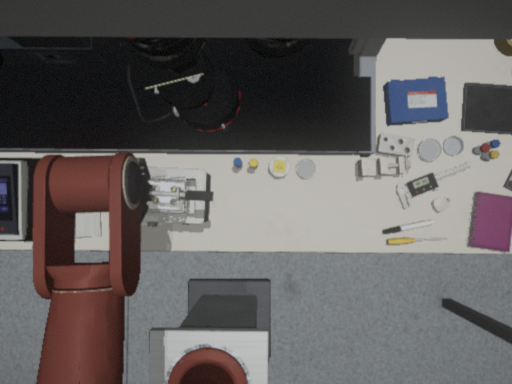

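Quick tilt check with the model overlay at the expected hanging height.

```bash
python3 - <<'E'
from ov import *
ov("scene","pics/z1_full.png","pics/z1o.png",(155,160,245,240),8.5,.5075,.098,-2.6,z0=.158)
E
```

```text
(no output)
```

View pics/z1o.png

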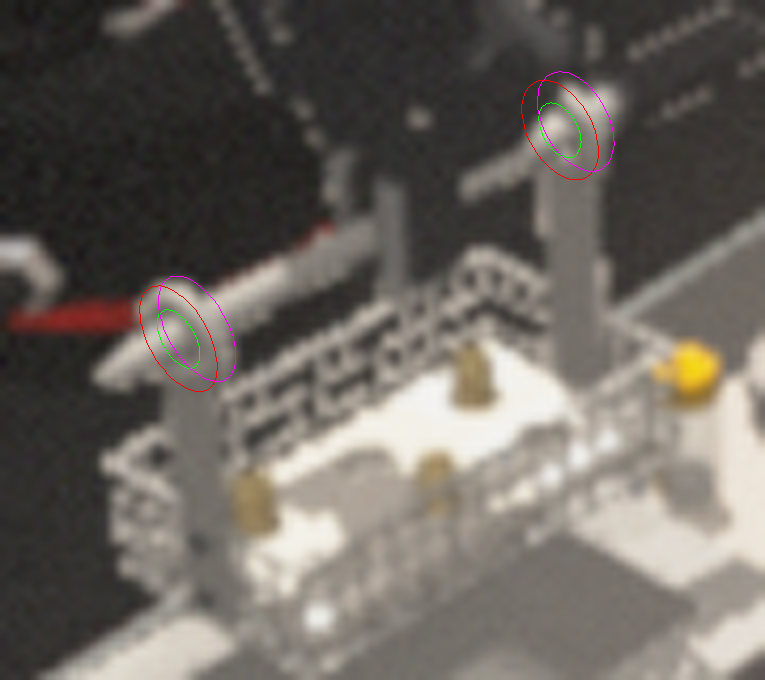

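Both eyes fit the level model within about 1 px at an underside height of about 0.158 m. The basket is still, the cases are standing and no bystander has moved, so I'm handing in.

```bash
python3 -c "
from h import *
print(manip.job_done()); rep()"
```

```text
the job is handed in; nothing more can be done
None
the job is handed in; nothing more can be done
```

The basket is hanging level from the bar over the bath, still held in the gripper, and the job was handed in at about 21.5 s of the 64 s allowed.

I picked the bar up by its flat grip, turned it about 12° onto the line of the eyes, and pushed it through both with only 1–2 N at the wrist. I then let the bar rest in the eyes and gripped it again on the rod, about 3 mm from midway between the lugs, so the load was balanced. The lift was straight up, slow and in small steps.

Last checks before handing in:
- **Load and grip:** the wrist carries a steady 5.1–5.5 N, about the weight of bar, basket and cases. The grip on the rod was steady.
- **Height and level:** the underside works out at about 53 mm above the rim. The eyes match a level model to about 1 pixel.
- **At rest:** two pictures 0.1 s apart differ only by image noise.
- **Cases and bystanders:** all three cases stand in their holes. The vials, dish, tin and vice are where they were in the pictures.

One disagreement: the scene camera placed heights about 2 mm above the arm's own reading. I corrected for it by measuring the bar and eyes in the same pictures. No check failed.

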